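Open the jig clamp and hold the offset lever level over its nest

TASK

Swing the assembly jig's quarter-turn clamp fully open by its upright knob, then lift the cast lever by its balance point, which lies nearer the heavy boss than the middle of its length. Hold it level and still with its underside about 6 cm above its place in the jig, the boss over the round nest and the small eye over the saddle, and finish while still holding it there, so that a colleague can fit a shim underneath. Leave the other things on the bench where they are.

Things in the scene. Friction and masses are not known exactly. Their poses are not given: they have to be found in the camera images.
- lever: loose pale grey cast-metal lever lying flat, 198 mm long, 0.36 to 0.6 kg: heavy boss at one end, small eye at the other, shank between them 16 mm wide, 9 to 27 mm above the underside. It balances at x = -22 mm: 53 mm from the boss's axis, 107 from the eye's. Origin: underside, mid-length; x runs from boss to eye, z up. Starts with the eye away from the robot and to the right, yaw -1.5 to -0.3
- lever_boss (a point): centre of the boss's underside, lever x = -75 mm; the boss is 48 mm across and 36 high, with a dark steel bush and a bore; a rib 8 mm wide on the shank's top beside it rises to 32 mm above the underside
- lever_eye (a point): centre of the eye's underside, lever x = +85 mm; the eye is 28 mm across and 36 high
- jig: fixed aluminium assembly jig: plate 100 (x) by 300 (y) mm, its top 12 mm above the worktop. Origin: underside, plate centre; x, y along the plate's sides, z up; its yaw is within 0.35 of 0, so y points to the robot's left and x away from it. The lever belongs on it with its x axis along the jig's -y
- jig_nest (a point): centre of the round nest's floor at jig (0, 55, 12) mm; the nest is a steel ring 62 mm across outside, 52 inside, 8 high, with a 12 mm pin 10 high in its middle; the boss belongs above it
- jig_saddle (a point): centre of the saddle's floor at jig (0, -105, 12) mm; the saddle is two steel cheeks 16 mm high, 34 mm apart along x; the eye belongs above it
- clamp (a joint): quarter-turn swing clamp on the jig, turning about the vertical: 0 = closed (arm along the jig's -y, over the nest), 1.57 = fully open (arm along the jig's +x, away from the robot), counter-clockwise from above, with stops at both ends; starts at 0 to 0.2. It needs about 2 N at the knob and stays where it is left
- clamp_knob (a point): middle of the clamp's upright black knob, a round handle 20 mm in diameter from 67 to 113 mm above the worktop (this point at 92 mm), 70 mm from the pivot; the clamp's flat steel arm below it spans 51 to 67 mm above the worktop
- clamp_pivot (a point): on the clamp's hinge axis, top of the post's head, 70 mm above the worktop, at jig (0, 125) mm; the head is 30 mm across and a screw on it rises to 75 mm
- heat_sink: bystander: finned grey heat sink, 42x60x26 mm, loose; leave it where it is
- toroid: bystander: round green wire-wound choke, 48x48x16 mm, loose; leave it where it is
- mains_plug: bystander: black rewirable mains plug, 37x74x37 mm, loose; leave it where it is
- terminal_strip: bystander: white screw terminal strip, 16x90x14 mm, loose; leave it where it is
- usb_stick: bystander: usb stick, 17x54x8 mm, loose; leave it where it is
- capacitor: bystander: black cylindrical capacitor lying down, 36x59x36 mm, loose; leave it where it is
- relay: bystander: small relay with an orange-brown cap, 21x28x39 mm, loose; leave it where it is
- tape_roll: bystander: roll of black tape, 53x51x19 mm, loose; leave it where it is

How it is judged:
By the outcome, as a careful person would: the job done as asked, in the order asked, and still so for the second after the job is handed in, while the arm keeps its last pose, push and grip.
It also fails if it takes over 58 s, if anything falls off the work surface, if the arm or the gripper's body presses on something with over 40 N, if the wrist force passes 120 N, or if a joint passes its speed limit or range.

ROBOT

A 6-joint arm with a two-finger parallel gripper is mounted at the origin on a cart in front of the work surface, level with it; the furniture and walls round the work are solid. World frame = base frame: x ahead of the robot, y to its left, z up, the work surface at z = 0. Lengths are in m, angles in rad, forces in N, time in s.
With the tool pointing down it reaches from about 0.3 to 0.775 m from the base axis. Payload 14.6 kg.
Tool frame: the origin (TCP) lies midway between the tips of the shut fingers; the grasp point (between the pads) lies 19 mm behind it; z points along the fingers, y is the line along which they close (so a half turn about z gives the same grasp; the last joint's range is limited). The gripper opens to 94 mm and grips with 3 to 60 N. Pads are 16 mm wide; open, the fingers measure 119 mm over their backs; the gripper's body (75 mm by 177 mm) begins 78 mm behind the grasp point.
Start: joints at [-1.363, 0.3, 1.521, -0, 1.321, -0.067], TCP at [0.149, -0.529, 0.205] pointing down, gripper open.
Joint ranges: [-3.03, 3.03], [-0.79, 2.21], [0.23, 2.52], [-1.04, 4.18], [0, 3.07], [-2.55, 2.55]. Speed limits (rad/s): [2.22, 2.22, 2.57, 3.14, 3.14, 3.14].

INTERFACE

Orientations are given as [roll, pitch, yaw] about the fixed x, y, z axes, in that order (R = Rz(yaw) Ry(pitch) Rx(roll)).
In Python, from station import telemetry, optics, ctrl gives the robot as it stands.
- The arm moves only by the tool carry_out, never from a script. Its argument "plan" is a list that holds one entry, the list of rows, each a list of 7 numbers: the shift along the tool's x, y, z in mm, then the turn, a rotation vector about the tool's x, y, z in rad, then the finger opening in mm, from 0 to 94. A call has 1 to 20 rows; each row shifts and turns the commanded pose from where the row before left it, along the tool's axes as they then stand; what a row does not reach is not made up. A row lasts 1/12 s, in which the tool goes at most 41.7 mm and 7.16 degrees, less where a joint would pass 70% of its speed; a pose out of reach is approached as far as the arm can. A call with a gripper value outside its range is refused whole. The fingers move at their own pace and stop on an object; "squeeze" is the grip in N (left out, the last holds). Time passes only in rows, so rows that do not move let the fingers close. It gives the time, the measured TCP pose, the force, the opening and the grip force at its end, in the units of the state.
- telemetry.get_obs(): the state, without advancing time (a new reading comes with each control period).
- optics.camera(name): name is "scene" or "top" or "wrist"; returns a dict with "pixels" (480x640x3 uint8, red, green, blue), "intrinsics" (3x3 intrinsics, pixels), "origin" and "rotation" of the camera in the world. Camera axes: x right, y down, z forward; pixel columns grow to the right and rows downward; lengths in m; the calibration is good to about 2 mm. A picture is of the moment at which its call begins. There is no depth.
- ctrl.hand_in(): hands the job in; it is judged then, once.
The state is a dict: "time_s": time; "qpos": joint angles; "joint_vel": joint speeds; "tau": joint torques, N m; "ee_pos": TCP position; "eef_rot": TCP orientation; "force": force on the tool from outside, world axes, zero at the start; "moment": the same for the moment, N m; "grip_width": finger opening in m; "grip_force": force on a finger pad.
Only numpy, scipy, OpenCV 4.12 (cv2) and the standard library are available. Lean on these libraries where they do the work, as an engineer would, in place of code of your own. Each camera call takes 0.05 s, during which the arm holds its last target. There are 200 camera calls.

## Working session

There is one attempt and no reset: what is moved stays moved. The work goes in short steps, Python scripts to look and compute and a tool call to move; the robot and the scene stay as the last step left them, time stands still between calls to the robot, and variables do not carry over. Pictures are saved under pics/ and viewed, at most 10 in all, crops included, and the job is handed in when it is done.

Besides the shell and the picture viewer there is one more tool, called in YAML: its name, and indented under it one key for each argument. carry_out: Moves the arm, as the interface text tells. Its arguments: {"type":"object","properties":{"plan":{"type":"array","items":{"type":"array","items":{"type":"array","items":{"type":"number"}}}},"squeeze":{"type":"number"}},"required":["plan"]}

```bash
ls; mkdir -p pics
python3 - <<'E'
from station import telemetry, optics
import cv2,numpy as np
for n in ["top","scene"]:
    c=optics.camera(n); cv2.imwrite(f"pics/{n}0.png",c["pixels"][:,:,::-1]); print(n,c["intrinsics"],c["origin"],c["rotation"])
print(telemetry.get_obs())
E
```

```text
pics
top [[512.49797791   0.         314.16882955]
 [  0.         512.49797791 247.32723817]
 [  0.           0.           1.        ]] [0.40615462 0.023871   1.21826116] [-2.96699634 -0.02532999 -1.59358107]
scene [[513.91322229   0.         299.71057832]
 [  0.         513.91322229 238.62125595]
 [  0.           0.           1.        ]] [ 0.23001415 -0.68353335  0.90798732] [-2.36926438  0.00394981 -0.48775543]
{'time_s': 0.1, 'qpos': array([-1.36261101e+00,  3.00443785e-01,  1.52146736e+00, -3.02579687e-06,
        1.32069565e+00, -6.65657061e-02]), 'joint_vel': array([-1.55577040e-03, -1.20813741e-03, -2.73084429e-03, -6.33190488e-05,
        1.65815133e-05,  4.69232273e-04]), 'tau': array([ 1.23060734e-03, -5.32645869e+01, -3.53283727e+01,  7.09470478e-02,
        2.34898611e-02, -5.98440670e-05]), 'ee_pos': array([ 0.1491893 , -0.52915729,  0.20494942]), 'eef_rot': array([-3.14058056e+00, -6.45327930e-05,  2.74751741e-01]), 'force': array([-0.5829381 , -0.05062982,  0.14990128]), 'moment': array([ 0.02410443,  0.00503155, -0.02157981]), 'grip_force': 0.0, 'grip_width': 0.09380671515196752}
```

View pics/top0.png

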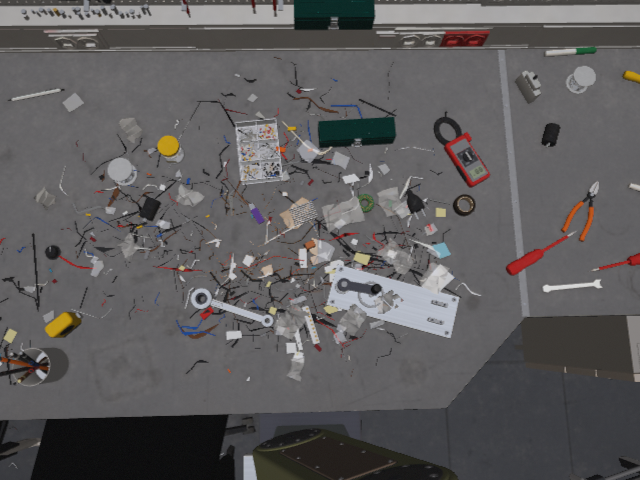

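View pics/scene0.png

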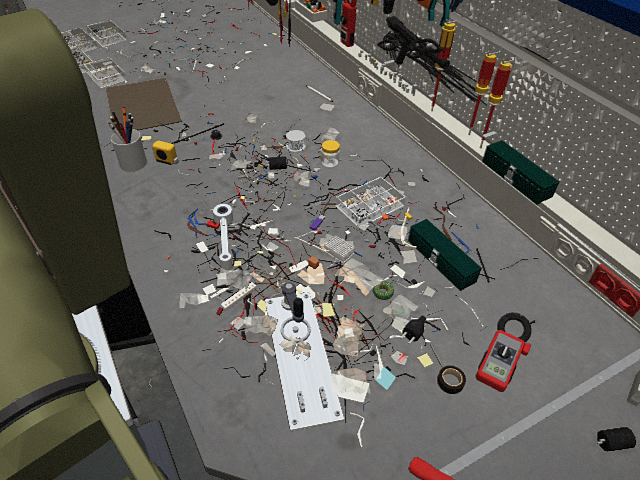

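The top view shows the plate spanning about (330,268)-(460,335), with the clamp pivot near (344,285) and the knob near (376,289). The lever's boss is near (201,299) and its eye near (267,321).

```bash
cat > h.py <<'E'
import numpy as np, cv2
from scipy.spatial.transform import Rotation as R
from station import telemetry, optics, ctrl
def cam(n):
    c=optics.camera(n); c["R"]=R.from_euler("xyz",c["rotation"]).as_matrix(); return c
def ray(c,uv):
    return c["R"]@np.linalg.solve(c["intrinsics"],[uv[0],uv[1],1.])
def onz(c,uv,z):
    d=ray(c,uv); o=np.array(c["origin"]); return o+d*(z-o[2])/d[2]
def proj(c,p):
    q=c["intrinsics"]@(c["R"].T@(np.array(p)-c["origin"])); return q[:2]/q[2]
def crop(c,x,y,w,h,s,name):
    cv2.imwrite(name,cv2.resize(c["pixels"][y:y+h,x:x+w,::-1],None,fx=s,fy=s,interpolation=cv2.INTER_CUBIC))
E
python3 - <<'E'
from h import *
c=cam("top")
crop(c,180,245,300,110,2.66,"pics/a.png")
hsv=cv2.cvtColor(c["pixels"],cv2.COLOR_RGB2HSV)
p=c["pixels"].astype(int)
m=((p[...,2]>150)&(p[...,2]-p[...,0]>5)&(p[...,2]-p[...,0]<50)).astype(np.uint8)
m=cv2.morphologyEx(m,cv2.MORPH_OPEN,np.ones((2,2)))
for k in cv2.findContours(m,cv2.RETR_EXTERNAL,2)[0]:
    if cv2.contourArea(k)>150: print(cv2.contourArea(k),cv2.minAreaRect(k),cv2.boundingRect(k))
for u in [(343,285),(440,301),(438,322)]: print(p[u[1],u[0]])
print(p[310,250],p[299,192],p[300,410])
E
```

```text
207.0 ((251.0, 468.5), (21.0, 12.0), 90.0) (245, 458, 13, 22)
622.5 ((231.81768798828125, 311.4102783203125), (85.03225708007812, 20.237504959106445), 22.10944938659668) (192, 289, 82, 39)
5004.0 ((394.2292175292969, 301.67474365234375), (128.84375, 41.859500885009766), 15.524112701416016) (328, 266, 132, 73)
[143 145 150]
[179 184 194]
[139 140 146]
[98 96 97] [178 183 194] [178 183 194]
```

View pics/a.png

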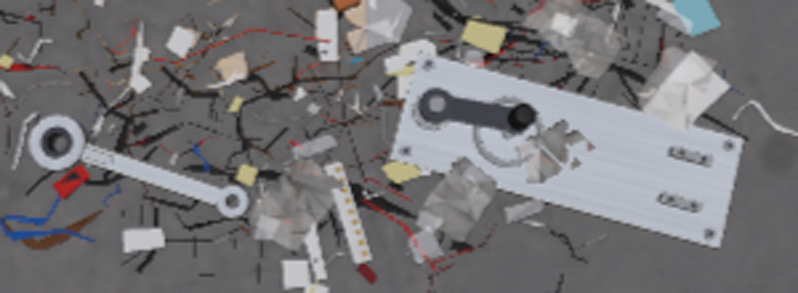

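The crop shows the plate screws at (341,269), (333,302), (454,300) and (447,333) in full-picture pixels. The pivot is at (344.3,284), the knob top at (376.2,289.4), the boss at (201,298.4) and the eye at (267.2,320.6).

Run:
```python
from h import *
np.set_printoptions(precision=4,suppress=True)
c=cam("top"); T=lambda x,y:(180.+x/2.66-.2,245+y/2.66-.2)
s=[onz(c,T(*u),.013)[:2] for u in [(428,64),(406,152),(729,146),(711,234)]]
ctr=np.mean(s,0); d=(s[0]+s[1]-s[2]-s[3])/2; print("jig",ctr,"yaw",np.arctan2(-d[0],d[1]),np.linalg.norm(d),s)
yaw=np.arctan2(-d[0],d[1]); M=np.array([[np.cos(yaw),-np.sin(yaw)],[np.sin(yaw),np.cos(yaw)]])
J=lambda x,y: ctr+M@[x,y]
print("nest",J(0,.055),"saddle",J(0,-.105),"pivot",J(0,.125))
pv=onz(c,T(437,104),.072)[:2];kn=onz(c,T(522,118),.113)[:2]
print("pivot img",pv,"knob",kn,np.linalg.norm(kn-pv), "ang",np.arctan2(*(kn-J(0,.125))[::-1])-yaw+np.pi/2)
b=onz(c,T(56,142),.036)[:2];e=onz(c,T(232,201),.036)[:2]
ly=np.arctan2(*(e-b)[::-1]);u=(e-b)/np.linalg.norm(e-b)
print("boss",b,"eye",e,np.linalg.norm(e-b),"yaw",ly,"balance",(b+.053*u+e-.107*u)/2)
t=onz(c,T(350,215),.01); print("strip",t)
sc=cam("scene"); p=sc["pixels"]; crop(sc,190,180,170,130,4.6,"pics/b.png")
for n,q in dict(boss=[*b,.036],eye=[*e,.036],knob=[*kn,.113],piv=[*J(0,.125),.07],nest=[*J(0,.055),.012]).items(): print(n,(proj(sc,q)-[190,180])*4.6)
```

```text
jig [ 0.4871 -0.1952] yaw -0.2854652511782343 0.2769223495115545 [array([ 0.565 , -0.0733]), array([ 0.4872, -0.0514]), array([ 0.4864, -0.3388]), array([ 0.4098, -0.3174])]
nest [ 0.5026 -0.1425] saddle [ 0.4575 -0.296 ] pivot [ 0.5223 -0.0753]
pivot img [ 0.523  -0.0751] knob [ 0.506  -0.1405] 0.06758811031508333 ang 0.04118981381714315
boss [0.5005 0.2514] eye [0.4469 0.1006] 0.1600981116763424 yaw -1.9124384862116102 balance [0.4828 0.2014]
strip [ 0.4334 -0.0009  0.01  ]
boss [145.9746 135.1597]
eye [159.0612 349.8348]
knob [486.8291 551.3853]
piv [452.6965 494.4581]
nest [484.128  694.6715]
```

View pics/b.png

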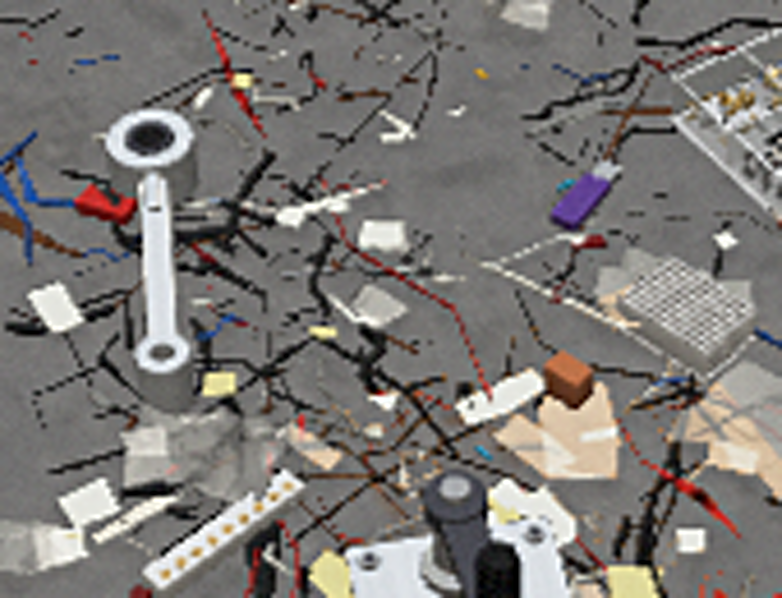

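Both views agree on the layout. The plan is to hover over the knob, turn the tool so the fingers close tangentially, and check with the wrist camera.

carry_out:
  plan:
    - [[22.4,-13.9,0,0,0,0,94],[22.4,-13.9,0,0,0,0,94],[22.4,-13.9,0,0,0,0,94],[22.4,-13.9,0,0,0,0,94],[22.4,-13.9,0,0,0,0,94],[22.4,-13.9,0,0,0,0,94],[22.4,-13.9,0,0,0,0,94],[22.4,-13.9,0,0,0,0,94],[22.4,-13.9,0,0,0,0,94],[22.4,-13.9,0,0,0,0,94],[22.4,-13.9,0,0,0,0,94],[22.4,-13.9,0,0,0,0,94],[22.4,-13.9,0,0,0,0,94],[22.4,-13.9,0,0,0,0,94],[22.4,-13.9,0,0,0,0,94],[22.4,-13.9,0,0,0,0,94],[22.4,-13.9,0,0,0,0,94],[22.4,-13.9,0,0,0,0,94],[22.4,-13.9,0,0,0,0,94],[22.4,-13.9,0,0,0,0,94]]

```text
time_s: 1.92
ee_pos: [0.5057, -0.1391, 0.2054]
eef_rot: [-3.142, 0.0, 0.275]
force: [0.5, -0.6, -0.4]
grip_width: 0.0944
grip_force: 0.0
```

carry_out:
  plan:
    - [[0,0,0,0,0,-0.0875,94],[0,0,0,0,0,-0.0875,94],[0,0,0,0,0,-0.0875,94],[0,0,0,0,0,-0.0875,94],[0,0,0,0,0,-0.0875,94],[0,0,0,0,0,-0.0875,94],[0,0,0,0,0,-0.0875,94],[0,0,0,0,0,-0.0875,94],[0,0,0,0,0,-0.0875,94],[0,0,0,0,0,-0.0875,94],[0,0,0,0,0,-0.0875,94],[0,0,0,0,0,-0.0875,94],[0,0,0,0,0,0,94],[0,0,0,0,0,0,94]]

```text
time_s: 3.08
ee_pos: [0.505, -0.1402, 0.2054]
eef_rot: [-3.141, -0.0, 1.322]
force: [0.5, -1.3, -0.7]
grip_width: 0.0942
grip_force: 0.0
```

Run:
```python
from h import *
np.set_printoptions(precision=4,suppress=True)
c=cam("wrist"); cv2.imwrite("pics/w1.png",c["pixels"][:,:,::-1]); o=telemetry.get_obs(); print(o["ee_pos"],o["eef_rot"],c["origin"],c["rotation"])
print(proj(c,[.506,-.1405,.113]),proj(c,[.5223,-.0753,.07]))
```

```text
[ 0.505  -0.1402  0.2054] [-3.1415 -0.      1.3217] [ 0.5251 -0.0594  0.3847] [ 2.8506  0.0007 -0.2485]
[327.6583 239.8911] [327.271 148.925]
```

View pics/w1.png

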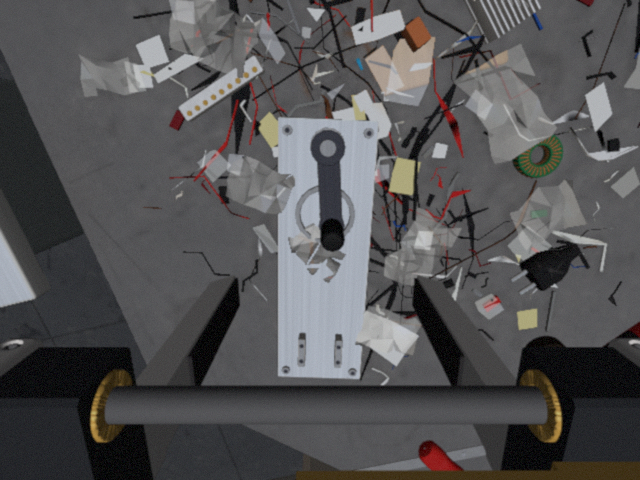

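The wrist view shows the knob's top at about (332,240), roughly 2 mm right of my prediction at (328,240). The pivot at (327,148) matches. I'll shift by 2 mm, descend and grip gently.

carry_out:
  plan:
    - [[0,2,20,0,0,0,94],[0,0,20,0,0,0,94],[0,0,20,0,0,0,94],[0,0,20,0,0,0,94],[0,0,20,0,0,0,94],[0,0,20,0,0,0,94],[0,0,9,0,0,0,94],[0,0,0,0,0,0,50],[0,0,0,0,0,0,16],[0,0,0,0,0,0,16],[0,0,0,0,0,0,16],[0,0,0,0,0,0,16],[0,0,0,0,0,0,16],[0,0,0,0,0,0,16],[0,0,0,0,0,0,16],[0,0,0,0,0,0,16],[0,0,0,0,0,0,16]]
  squeeze: 6

```text
time_s: 4.55
ee_pos: [0.5069, -0.1407, 0.0765]
eef_rot: [3.142, -0.0, 1.325]
force: [0.1, -0.4, -0.3]
grip_width: 0.0307
grip_force: 0.0
```

carry_out:
  plan:
    - [[0,0,0,0,0,0,16],[0,0,0,0,0,0,16],[0,0,0,0,0,0,16],[0,0,0,0,0,0,16],[0,0,0,0,0,0,16]]

```text
time_s: 4.97
ee_pos: [0.5071, -0.1408, 0.0765]
eef_rot: [3.141, 0.0, 1.325]
force: [2.5, -2.3, -0.2]
grip_width: 0.02
grip_force: 6.0
```

carry_out:
  plan:
    - [[0.35,7,0,0,0,-0.1,16],[0.35,7,0,0,0,-0.1,16],[0.35,7,0,0,0,-0.1,16],[0.35,7,0,0,0,-0.1,16],[0.35,7,0,0,0,-0.1,16],[0.35,7,0,0,0,-0.1,16]]

```text
time_s: 5.47
ee_pos: [0.5482, -0.1383, 0.0765]
eef_rot: [-3.141, -0.001, 1.93]
force: [-3.8, 2.0, 3.9]
grip_width: 0.0197
grip_force: 6.0
```

carry_out:
  plan:
    - [[0.35,7,0,0,0,-0.1,16],[0.35,7,0,0,0,-0.1,16],[0.35,7,0,0,0,-0.1,16],[0.35,7,0,0,0,-0.1,16],[0.35,7,0,0,0,-0.1,16],[0.35,7,0,0,0,-0.1,16],[0.35,7,0,0,0,-0.1,16],[0.35,7,0,0,0,-0.1,16],[0.15,3.5,0,0,0,-0.05,16],[0,0,0,0,0,0,16]]

```text
time_s: 6.3
ee_pos: [0.5889, -0.0968, 0.0764]
eef_rot: [3.142, -0.002, 2.779]
force: [-4.2, 2.4, 3.6]
grip_width: 0.0199
grip_force: 6.0
```

carry_out:
  plan:
    - [[0,2,0,0,0,-0.03,16],[0,0,0,0,0,0,16]]

```text
time_s: 6.47
ee_pos: [0.5894, -0.0953, 0.0763]
eef_rot: [-3.142, -0.002, 2.807]
force: [-4.8, 3.1, 4.1]
grip_width: 0.02
grip_force: 6.0
```

carry_out:
  plan:
    - [[0,2,0,0,0,-0.03,16],[0,0,0,0,0,0,16]]

```text
time_s: 6.63
ee_pos: [0.5899, -0.0936, 0.0763]
eef_rot: [-3.142, -0.003, 2.837]
force: [-4.7, 2.2, 4.6]
grip_width: 0.0197
grip_force: 6.0
```

carry_out:
  plan:
    - [[0,2,0,0,0,-0.02,16],[0,0,0,0,0,0,16]]

```text
time_s: 6.8
ee_pos: [0.5901, -0.093, 0.0763]
eef_rot: [-3.139, -0.003, 2.856]
force: [-9.3, -9.9, 4.2]
grip_width: 0.021
grip_force: 6.0
```

The stop was felt as an 11 N rise, so I'll release and rise.

carry_out:
  plan:
    - [[0,1,0,0,0,0,16],[0,0,0,0,0,0,16],[0,0,0,0,0,0,60],[0,0,0,0,0,0,60],[0,0,0,0,0,0,60],[0,0,0,0,0,0,60],[0,0,0,0,0,0,60],[0,0,0,0,0,0,60],[0,0,-20,0,0,0,60],[0,0,-20,0,0,0,60],[0,0,-20,0,0,0,60],[0,0,-20,0,0,0,60],[0,0,-20,0,0,0,60],[0,0,-20,0,0,0,60],[0,0,0,0,0,0,60]]

```text
time_s: 8.05
ee_pos: [0.5929, -0.0914, 0.2006]
eef_rot: [3.141, 0.006, 2.855]
force: [-0.0, -0.3, 1.2]
grip_width: 0.0599
grip_force: 0.0
```

Run:
```python
from h import *
np.set_printoptions(precision=4,suppress=True)
o=telemetry.get_obs(); p=o["ee_pos"]; yaw=o["eef_rot"][2]; print(p,o["eef_rot"])
c=cam("wrist"); crop(c,0,0,640,480,1,"pics/w2.png"); print(c["origin"])
end=np.array([.5897,-.0949,.113]); print(proj(c,end))
tgt=np.array([.4828,.2014]); d=tgt-p[:2]; print("d",d,"tool",1e3*d@[np.cos(yaw),np.sin(yaw)],1e3*d@[np.sin(yaw),-np.cos(yaw)],"turn",yaw-1.229)
```

```text
[ 0.5929 -0.0914  0.2006] [3.1412 0.0059 2.8549]
[ 0.5106 -0.0681  0.3794]
[320.9401 239.9454]
d [-0.1101  0.2928] tool 188.4259411566127 249.7246386352189 turn 1.625938150922309
```

View pics/w2.png

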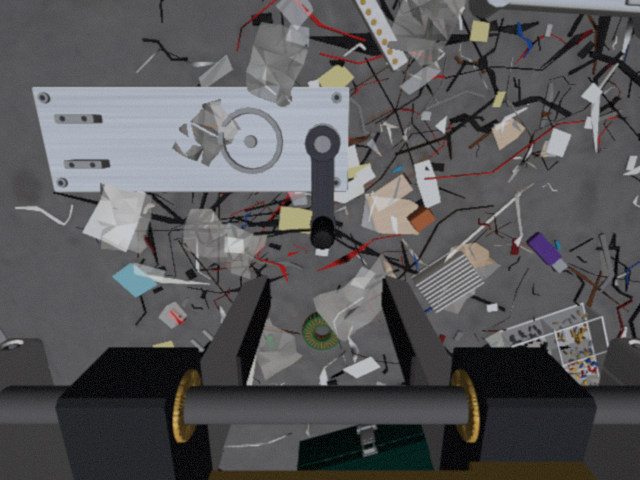

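The clamp stands fully open, with the arm perpendicular to the plate and the knob at (321,236) where predicted. Next is the lever.

carry_out:
  plan:
    - [[14.5,19.2,0,0,0,0,60],[14.5,19.2,0,0,0,0,60],[14.5,19.2,0,0,0,0,60],[14.5,19.2,0,0,0,0,60],[14.5,19.2,0,0,0,0,60],[14.5,19.2,0,0,0,0,60],[14.5,19.2,0,0,0,0,60],[14.5,19.2,0,0,0,0,60],[14.5,19.2,0,0,0,0,60],[14.5,19.2,0,0,0,0,60],[14.5,19.2,0,0,0,0,60],[14.5,19.2,0,0,0,0,60],[14.5,19.2,0,0,0,0,60]]

```text
time_s: 9.18
ee_pos: [0.4805, 0.2025, 0.1951]
eef_rot: [-3.141, -0.001, 2.855]
force: [-0.4, -0.3, -0.2]
grip_width: 0.0598
grip_force: 0.0
```

carry_out:
  plan:
    - [[0,0,0,0,0,0.0903,60],[0,0,0,0,0,0.0903,60],[0,0,0,0,0,0.0903,60],[0,0,0,0,0,0.0903,60],[0,0,0,0,0,0.0903,60],[0,0,0,0,0,0.0903,60],[0,0,0,0,0,0.0903,60],[0,0,0,0,0,0.0903,60],[0,0,0,0,0,0.0903,60],[0,0,0,0,0,0.0903,60],[0,0,0,0,0,0.0903,60],[0,0,0,0,0,0.0903,60],[0,0,0,0,0,0.0903,60],[0,0,0,0,0,0.0903,60],[0,0,0,0,0,0.0903,60],[0,0,0,0,0,0.0903,60],[0,0,0,0,0,0.0903,60],[0,0,0,0,0,0.0903,60],[0,0,0,0,0,0,60]]

```text
time_s: 10.77
ee_pos: [0.4811, 0.2014, 0.1952]
eef_rot: [-3.14, 0.001, 1.225]
force: [-0.0, 0.6, 0.5]
grip_width: 0.06
grip_force: 0.0
```

Run:
```python
from h import *
np.set_printoptions(precision=4,suppress=True)
o=telemetry.get_obs(); print(o["ee_pos"],o["eef_rot"],o["time_s"])
c=cam("wrist"); crop(c,0,0,640,480,1,"pics/w3.png"); print(c["origin"],c["rotation"])
print(proj(c,[.5005,.2514,.036]),proj(c,[.4469,.1006,.036]),proj(c,[.4828,.2014,.027]))
```

```text
[0.4811 0.2014 0.1952] [-3.1402  0.0011  1.2252] 10.7667
[0.5093 0.2799 0.3744] [ 2.8495  0.002  -0.3454]
[327.8675 162.4982] [328.1862 318.2329] [328.0126 216.5033]
```

View pics/w3.png

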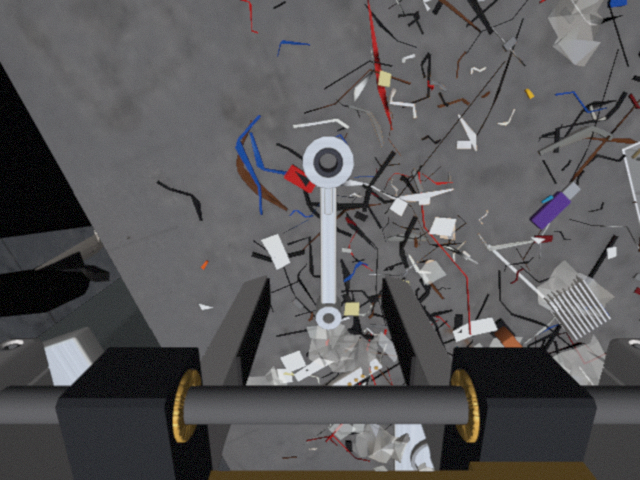

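The lever sits where predicted, with the boss at (328,161) and the eye at (328,318). The fingers straddle the shank, so I'll descend, grip and check.

carry_out:
  plan:
    - [[0.6,1.6,25,0,0,0,60],[0,0,25,0,0,0,60],[0,0,25,0,0,0,60],[0,0,25,0,0,0,60],[0,0,25,0,0,0,60],[0,0,25,0,0,0,60],[0,0,20,0,0,0,60],[0,0,12,0,0,0,60],[0,0,6,0,0,0,60],[0,0,3,0,0,0,60],[0,0,0,0,0,0,60]]

```text
time_s: 11.73
ee_pos: [0.4833, 0.2016, 0.0056]
eef_rot: [3.141, -0.0, 1.23]
force: [0.6, 0.1, 1.2]
grip_width: 0.0599
grip_force: 0.0
```

carry_out:
  plan:
    - [[0,0,0,0,0,0,10],[0,0,0,0,0,0,10],[0,0,0,0,0,0,10],[0,0,0,0,0,0,10],[0,0,0,0,0,0,10],[0,0,0,0,0,0,10],[0,0,0,0,0,0,10],[0,0,0,0,0,0,10],[0,0,0,0,0,0,10],[0,0,0,0,0,0,10],[0,0,0,0,0,0,10],[0,0,0,0,0,0,10]]
  squeeze: 45

```text
time_s: 12.73
ee_pos: [0.4832, 0.2016, 0.0055]
eef_rot: [3.142, -0.0, 1.229]
force: [-0.8, -1.2, 2.0]
grip_width: 0.0159
grip_force: 45.0
```

carry_out:
  plan:
    - [[0,0,-3,0,0,0,10],[0,0,-6,0,0,0,10],[0,0,-11,0,0,0,10],[0,0,-15,0,0,0,10],[0,0,-15,0,0,0,10],[0,0,-15,0,0,0,10],[0,0,-15,0,0,0,10],[0,0,-15,0,0,0,10],[0,0,-15,0,0,0,10],[0,0,-11,0,0,0,10],[0,0,-6,0,0,0,10],[0,0,-3,0,0,0,10],[0,0,0,0,0,0,10],[0,0,0,0,0,0,10],[0,0,0,0,0,0,10],[0,0,0,0,0,0,10]]

```text
time_s: 14.07
ee_pos: [0.4829, 0.2015, 0.1348]
eef_rot: [-3.141, 0.001, 1.229]
force: [0.1, 0.3, -3.5]
grip_width: 0.0158
grip_force: 45.0
```

Run:
```python
from h import *
np.set_printoptions(precision=4,suppress=True)
o=telemetry.get_obs(); p=o["ee_pos"];yaw=o["eef_rot"][2]; print(p,o["eef_rot"],o["force"],o["moment"])
c=cam("wrist"); crop(c,200,60,250,300,2,"pics/w4.png")
dz=p[2]-.0055
u=np.array([np.cos(-1.912),np.sin(-1.912)]); b=p[:2]-.053*u; e=p[:2]+.107*u
print("level prediction (crop px)",(proj(c,[*b,.036+dz])-[200,60])*2,(proj(c,[*e,.036+dz])-[200,60])*2)
print("eye 5mm low:",(proj(c,[*e,.031+dz])-[200,60])*2)
t=np.array([.4871,-.1952])+.002*np.array([np.sin(.2855),np.cos(.2855)])
d=t-p[:2]; print("tgt",t,"tool",1e3*d@[np.cos(yaw),np.sin(yaw)],1e3*d@[np.sin(yaw),-np.cos(yaw)])
```

```text
[0.4829 0.2015 0.1348] [-3.1407  0.0007  1.2294] [ 0.0892  0.3034 -3.508 ] [-0.0558 -0.0676  0.018 ]
level prediction (crop px) [252.8279 289.3583] [252.4366 867.6308]
eye 5mm low: [252.4366 850.3242]
tgt [ 0.4877 -0.1933] tool -370.3718125395792 136.64526420269294
```

View pics/w4.png

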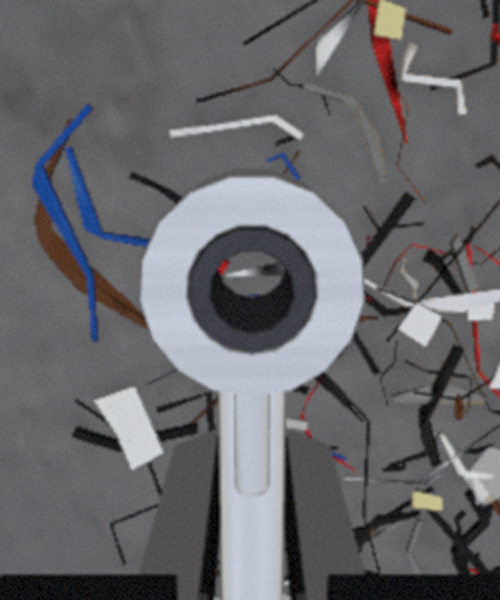

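The boss centre in the crop is at about (252,287), matching the level prediction of (253,289), so the lever hangs level. Carrying it over the jig.

carry_out:
  plan:
    - [[-5.5,2,0,0,0,0,10],[-10.9,4,0,0,0,0,10],[-16.4,6,0,0,0,0,10],[-21.8,8,0,0,0,0,10],[-21.8,8,0,0,0,0,10],[-21.8,8,0,0,0,0,10],[-21.8,8,0,0,0,0,10],[-21.8,8,0,0,0,0,10],[-21.8,8,0,0,0,0,10],[-21.8,8,0,0,0,0,10],[-21.8,8,0,0,0,0,10],[-21.8,8,0,0,0,0,10],[-21.8,8,0,0,0,0,10],[-21.8,8,0,0,0,0,10],[-21.8,8,0,0,0,0,10],[-21.8,8,0,0,0,0,10],[-21.8,8,0,0,0,0,10],[-16.4,6,0,0,0,0,10],[-10.9,4,0,0,0,0,10],[-5.5,2,0,0,0,0,10]]

```text
time_s: 15.78
ee_pos: [0.4866, -0.1951, 0.1354]
eef_rot: [-3.141, 0.0, 1.228]
force: [0.4, 1.3, -3.3]
grip_width: 0.0155
grip_force: 45.0
```

carry_out:
  plan:
    - [[0,0,0,0,0,-0.019,10],[0,0,0,0,0,-0.019,10],[0,0,0,0,0,-0.019,10],[0,0,0,0,0,0,10],[0,0,0,0,0,0,10],[0,0,0,0,0,0,10]]

```text
time_s: 16.28
ee_pos: [0.4873, -0.1929, 0.1355]
eef_rot: [3.141, -0.0, 1.287]
force: [-0.2, 0.0, -4.6]
grip_width: 0.0155
grip_force: 45.0
```

Run:
```python
from h import *
np.set_printoptions(precision=4,suppress=True)
o=telemetry.get_obs(); p=o["ee_pos"];yaw=o["eef_rot"][2]; print(p,o["eef_rot"],o["force"])
t=np.array([.4877,-.1933]); d=t-p[:2]; print("tool",1e3*d@[np.cos(yaw),np.sin(yaw)],1e3*d@[np.sin(yaw),-np.cos(yaw)],"z",1e3*(p[2]-.0055-.072),"turn",yaw-1.286)
```

```text
[ 0.4873 -0.1929  0.1355] [ 3.1415 -0.      1.2869] [-0.2369  0.0204 -4.6228]
tool -0.23489485163003665 0.4966900485066341 z 58.01859216264558 turn 0.0009333093986576557
```

carry_out:
  plan:
    - [[0,0.5,4,0,0,0,10],[0,0,9,0,0,0,10],[0,0,12,0,0,0,10],[0,0,12,0,0,0,10],[0,0,11,0,0,0,10],[0,0,7,0,0,0,10],[0,0,3,0,0,0,10],[0,0,0,0,0,0,10],[0,0,0,0,0,0,10],[0,0,0,0,0,0,10],[0,0,0,0,0,0,10],[0,0,0,0,0,0,10],[0,0,0,0,0,0,10]]

```text
time_s: 17.37
ee_pos: [0.4878, -0.1936, 0.0777]
eef_rot: [3.141, 0.0, 1.286]
force: [0.1, -0.1, -2.8]
grip_width: 0.0155
grip_force: 45.0
```

Run:
```python
from h import *
np.set_printoptions(precision=4,suppress=True)
o=telemetry.get_obs(); p=o["ee_pos"];print(p,o["eef_rot"],o["force"],o["joint_vel"])
w=cam("wrist"); s=cam("scene")
ims=[]
for c,x,y,W,H,k in [(w,200,60,240,300,2),(s,225,270,160,168,3.57)]:
    ims.append(cv2.resize(c["pixels"][y:y+H,x:x+W,::-1],(int(W*k) if k<3 else 300,600) if k<3 else (320,336)))
a=cv2.resize(w["pixels"][60:360,200:440,::-1],(400,500)); b=cv2.resize(s["pixels"][265:435,230:358,::-1],(376,500))
cv2.imwrite("pics/f.png",np.hstack([a,b]))
A=lambda q:(proj(w,q)-[200,60])*5/3
B=lambda q:(proj(s,q)-[230,265])*500/170+[400,0]
for n,q in dict(bosstop=[.5026,-.1425,.108],eyetop=[.4575,-.296,.108],bossbottom=[.5026,-.1425,.072],nest=[.5026,-.1425,.012],sad=[.4575,-.296,.012],pivot=[.5225,-.0752,.072],knob=[.5897,-.0949,.113]).items(): print(n,A(q),B(q))
```

```text
[ 0.4878 -0.1936  0.0777] [3.1411 0.0001 1.2864] [ 0.1378 -0.1472 -2.7644] [-0.0011  0.0003  0.003   0.0003 -0.0001 -0.0007]
bosstop [210.6631 240.25  ] [590.4679 111.2874]
eyetop [209.5737 722.1116] [643.4095 325.9403]
bossbottom [210.4332 217.0175] [591.046 143.691]
nest [210.1948 192.9255] [591.9471 194.2083]
sad [209.526  529.1382] [641.2463 402.9099]
pivot [211.4162 -37.423 ] [571.9447  64.184 ]
knob [546.233  -84.3652] [669.8543  10.8519]
```

View pics/f.png

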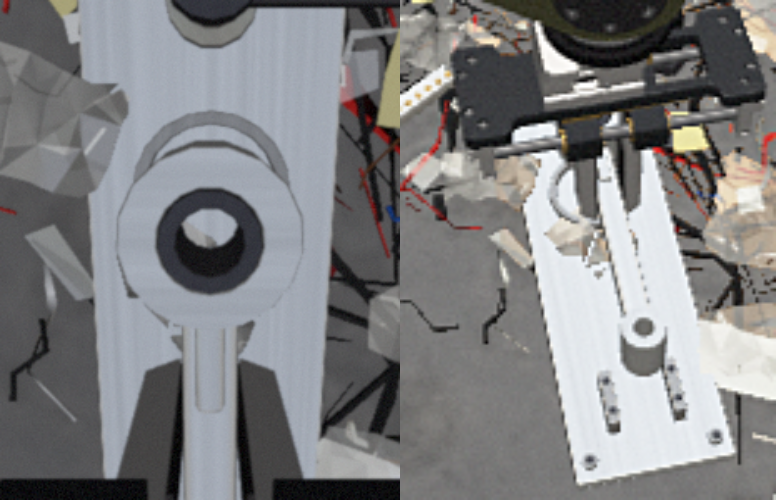

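The boss is at (210,241) and the eye at (643,327), both within 1–2 px of the level target. The nest ring and saddle lie directly below, so I'm handing in.

```bash
python3 -c "
from station import ctrl
print(ctrl.hand_in())"
```

```text
the job is handed in; nothing more can be done
None
```

The clamp is fully open against its stop, and the lever is held level and still at its balance point, about 6 cm above its place with the boss over the nest and the eye over the saddle; the job is handed in, with no verdict shown.

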